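# Hang the scraper on the tool carousel

## Task

Turn the tool carousel until its one empty peg points to the front, over the bright mark on the foot. Then take the scraper out of the bench stand, put its eye over that peg and press it back against the sprung collar with about 12 N (well between 6 and 20 N) for half a second; ease off and leave it hanging freely there. Be gentle: never load the carousel with more than 25 N, and leave the other things on the bench where they are.

Things in the scene. Friction and masses are not known exactly. Their poses are not given: they have to be found in the camera images.
- carousel: Tool carousel, fixed to the bench: round foot 150 mm across with a turning hub on top. Origin: centre of the foot's underside, on the upright turning axis. Its own -x is the front, marked by a bright bar on the foot.
- hub (a point): On the turning axis at peg height (190 mm above the bench). Grey hub 40 mm across, z 156 to 222 mm, with four level steel pegs at 90 degrees to one another. Three carry small hung tools (30 mm wide, 70 mm from the axis, from 12 mm above to 125 mm below the peg axis, free to swing); the fourth is empty.
- rotor (a joint): Turn of the hub, rad, growing anticlockwise from above. At 0 the empty peg points to the carousel's front (-x), at +1.57 to its -y. Starts between 0.8 and 1.8. Turns either way (limits +-3.1), stays where left; takes about 0.2 N m plus slight damping (2 to 3 N on a peg).
- free_hook (a point): Point on the empty peg's axis, 75 mm from the turning axis. Turns with the hub; own -x points outward along the peg, z up. The peg is an 8 mm rod, straight to 97 mm from the turning axis, then turned up at its end: centre line ends 104 mm out and 6 mm higher, so the end's top is 10 mm above the peg axis and the peg reaches 108 mm out.
- hook_seat: Seat on the empty peg; this point is its fixed root, 21 mm from the turning axis. Round the peg sits a black collar 32 mm across, sprung at 8 N/mm (4.5 mm travel towards the hub, springs back). Where it stands is set anew each time and not measured: its free outer face lies 38 to 60 mm from the turning axis; find it by feel.
- scraper_grip (a point): Where to take the scraper: centre of the wooden handle above its eye, 15 mm below the handle's top, 145 mm above the blade's lower edge. Handle flat, 36 mm wide (own y), 12 mm thick (own x), 100 mm long, own z up. It stands upright in a slotted aluminium stand (block 40 mm high, foot 76 x 90 mm) and is pulled straight up, at least 30 mm.
- scraper_eye (a point): Centre of the scraper's eye, a round through hole 20 mm across along its own x, 30 mm below scraper_grip. When it hangs, the eye's centre lies 6 mm below the peg axis.
- scraper: The scraper: 160 mm long, 0.07 to 0.14 kg; origin at the middle of the blade's lower edge, own x through the eye, y across the handle, z up to the handle's top. Steel blade 40 mm wide, 4 mm thick, its lowest 30 mm in the stand's slot.
- multimeter: Bystander: a hand multimeter lying at the right, 78 x 155 x 49 mm; origin at the centre of its underside.
- battery_pack: Bystander: a black battery pack with a coloured band, 78 x 118 x 44 mm, near the front; origin at the centre of its underside.
- solder_spool: Bystander: a spool of solder wire standing on its flange, 55 mm across, 33 mm high; origin at the centre of its underside.
- oil_bottle: Bystander: an upright squeeze bottle 43 mm across, 120 mm high, at the back left; origin at the centre of its underside.
- flux_bottle: Bystander: an upright squeeze bottle 35 mm across, 90 mm high, at the back; origin at the centre of its underside.
- red_pliers: Bystander: a pair of pliers lying at the front right, 56 x 132 x 12 mm; origin at the centre of its underside.
Mind the look-alikes: they are no part of the job. Leave any blue look-alike of the scraper alone.

How it is judged:
By the outcome, as a careful person would: the job done as asked, in the order asked, and still so for the second after the job is handed in, with the robot touching nothing.
It also fails if it takes over 72 s, if anything falls off the work surface, if the arm or the gripper's body presses on something with over 40 N, if the wrist force passes 120 N, or if a joint passes its speed limit or range.

## Robot

A 6-joint arm with a two-finger parallel gripper is mounted at the origin on the work surface; the furniture and walls round the work are solid. World frame = base frame: x ahead of the robot, y to its left, z up, the work surface at z = 0. Lengths are in m, angles in rad, forces in N, time in s.
With the tool pointing down it reaches from about 0.25 to 0.725 m from the base axis. Payload 4 kg.
Tool frame: the origin (TCP) lies on the centre line of the jaws, within the pads' length; the fingertips stand 14 mm ahead of it and the grasp point (between the pads) lies 5 mm behind it; z points along the fingers, x is the direction in which the jaws open and shut, and the axes are right-handed (so a half turn about z gives the same grasp; the last joint's range is limited). The gripper opens to 85 mm and grips with 20 to 120 N. Pads are 22 mm wide; open, the fingers measure 114 mm over their backs; the gripper's body (76 mm by 85 mm) begins 54 mm behind the grasp point. The pads swing forward as they close: fully open they stand 13 mm farther back than shut.
Start: joints at [-1.29, 0.241, 0.005, 1.335, 0, 1.571], TCP at [0.139, -0.48, 0.245] pointing down, gripper open.
Joint ranges: [-2.72, 2.72], [-1.05, 1.87], [-1.09, 1.28], [-1.99, 2.15], [-1.42, 1.44], [-3.14, 3.14]. Speed limits (rad/s): [2.79, 2.79, 3.14, 3.14, 3.14, 3.14].

## Interface

Orientations are given as a unit quaternion [x, y, z, w].
In Python, from workcell import bot gives the robot as it stands.
- The arm moves only by the tool play_rows, never from a script. Its argument "motion" is a list of rows, each an object with "fingers": the closure, from -1 (fully open) to 1 (shut), so that 0 is half open; "translation": the shift along the tool's x, y, z in cm, a list of three; "roll": the turn about the tool's z in degrees. A call has 1 to 20 rows; each row is the pose to reach, as a shift and turn from the pose commanded when the call began, along the tool's axes at that moment; what a row does not reach only later rows make up. A row lasts 1/12 s, in which the tool goes at most 41.7 mm and 7.16 degrees, less where a joint would pass 70% of its speed; a pose out of reach is approached as far as the arm can. A call with a gripper value outside its range is refused whole. The fingers move at their own pace and stop on an object; the grip force is fixed at half the most. Time passes only in rows, so rows that repeat a pose let the fingers close. It gives the time, the measured TCP pose, the force and the opening at its end, in the units of the state.
- bot.get_obs(): the state, without advancing time (a new reading comes with each control period).
- bot.camera(name): name is "side" or "top"; returns a dict with "pixels" (384x512x3 uint8, red, green, blue), "intrinsics" (3x3 intrinsics, pixels), "world_to_cam" (4x4, takes a point from world to camera coordinates). Camera axes: x right, y down, z forward; pixel columns grow to the right and rows downward; lengths in m; the calibration is good to about 2 mm. A picture is of the moment at which its call begins. There is no depth.
- bot.job_done(): hands the job in, once; it reports no verdict.
The state is a dict: "clock": time; "joint_pos": joint angles; "joint_vel": joint speeds; "tau": joint torques, N m; "eef_pos": TCP position; "tool_rot": TCP orientation; "ft_force": force on the tool from outside, world axes, zero at the start; "ft_torque": the same for the moment, N m; "grip_width": finger opening in m.
Only numpy, scipy, OpenCV 4.12 (cv2) and the standard library are available. Lean on these libraries where they do the work, as an engineer would, in place of code of your own. Each camera call takes 0.05 s, during which the arm holds its last target. There are 200 camera calls.

## Working session

There is one attempt and no reset: what is moved stays moved. The work goes in short steps, Python scripts to look and compute and a tool call to move; the robot and the scene stay as the last step left them, time stands still between calls to the robot, and variables do not carry over. Pictures are saved under pics/ and viewed, about 8 in all and at most 12, crops included, and the job is handed in when it is done.

Besides the shell and the picture viewer there is one more tool, called after "Call:" as name(argument=value, ...) on one line, values as JSON. play_rows: Moves the arm, as the interface text tells. Its arguments: {"type":"object","properties":{"motion":{"type":"array","items":{"type":"object","properties":{"fingers":{"type":"number"},"translation":{"type":"array","items":{"type":"number"}},"roll":{"type":"number"}}}}},"required":["motion"]}

```bash
mkdir -p pics; ls; cat > h.py <<'E'
import numpy as np, cv2
from workcell import bot
def snap(name,fn,crop=None,scale=1):
    c=bot.camera(name); im=c["pixels"][:,:,::-1].copy()
    np.savez(fn.replace('.png','.npz'),K=c["intrinsics"],T=c["world_to_cam"],im=im)
    if crop: x0,y0,x1,y1=crop; im=im[y0:y1,x0:x1]
    cv2.imwrite(fn,cv2.resize(im,None,fx=scale,fy=scale,interpolation=cv2.INTER_CUBIC)); return c
def proj(c,P):
    P=np.atleast_2d(P); T=np.array(c["T"] if "T" in c else c["world_to_cam"]);K=np.array(c["K"] if "K" in c else c["intrinsics"])
    q=(T[:3,:3]@P.T+T[:3,3:4]); q=K@q; return (q[:2]/q[2]).T
def onplane(c,u,v,z):
    T=np.array(c["T"]);K=np.array(c["K"]); d=T[:3,:3].T@np.linalg.inv(K)@[u,v,1]; o=-T[:3,:3].T@T[:3,3]
    return o+d*(z-o[2])/d[2]
E
python3 - <<'E'
from h import *
for n in("top","side"):
    c=snap(n,f"pics/{n}0.png",scale=1.5); T=c["world_to_cam"]; print(n,-T[:3,:3].T@T[:3,3],T[:3,:3].round(3).tolist(),c["intrinsics"][0,0])
o=bot.get_obs(); print(o)
E
```

```text
pics
top [ 0.40769494 -0.05153983  1.20567895] [[-0.022, -1.0, 0.007], [-0.998, 0.021, -0.052], [0.052, -0.008, -0.999]] 442.5012846469743
side [0.83022212 0.34591407 1.04224536] [[-0.733, 0.68, 0.007], [0.576, 0.625, -0.527], [-0.363, -0.382, -0.85]] 407.1658321241133
{'clock': 0.1, 'joint_pos': array([-1.28997620e+00,  2.41372542e-01,  3.84377818e-03,  1.33516593e+00,
        1.79601457e-06,  1.57078375e+00]), 'joint_vel': array([-0.00045621, -0.00074309,  0.00358903,  0.00030408, -0.00070655,
       -0.00069792]), 'tau': array([ 2.09914233e-04, -3.73137224e+01,  2.53009933e+01,  1.08270912e-02,
        6.07143033e-05,  6.34319392e-06]), 'eef_pos': array([ 0.13842461, -0.47990183,  0.24447871]), 'tool_rot': array([ 7.99110341e-01, -6.01183634e-01, -7.57954169e-04, -5.71359874e-04]), 'ft_force': array([-0.42127242,  0.02688078,  0.81176454]), 'ft_torque': array([0.02990629, 0.00149988, 0.00512401]), 'grip_width': 0.08540273934262146}
```

View pics/top0.png

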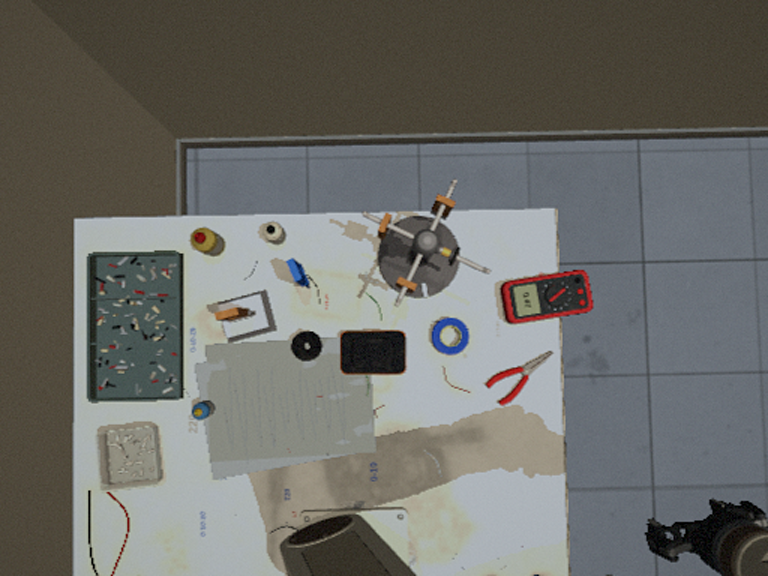

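View pics/side0.png

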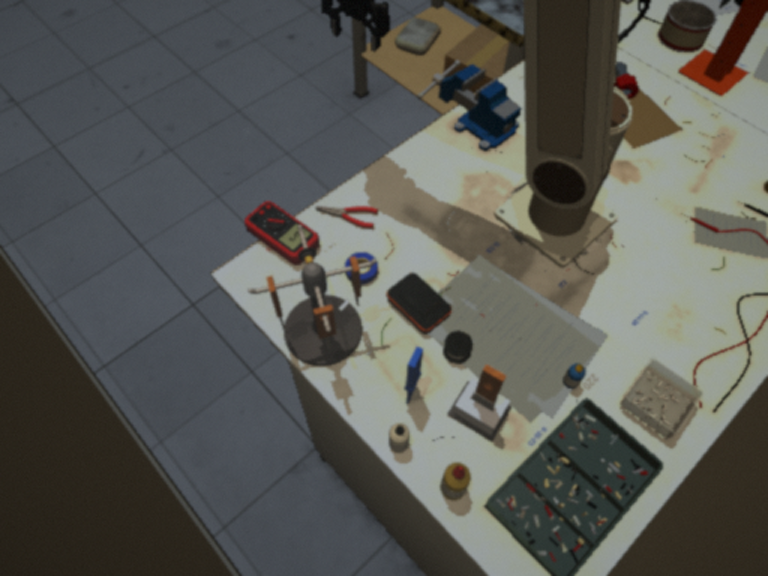

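The top view shows the orange-handled scraper in the stand at (240,313) on the 1.5x picture. The blue look-alike is at (297,272), and the small orange tools hang on the carousel at (443,205), (383,225) and (406,285). The hub is at (427,240), its empty peg points right to (488,270), and the bright mark is near (427,290). I choose the wooden handle in the aluminium stand and will check it in a close crop.

```bash
python3 - <<'E'
from h import *
t=np.load("pics/top0.npz")["im"]; s=np.load("pics/side0.npz")["im"]
a=cv2.resize(t[110:240,130:340],None,fx=3.8,fy=3.8,interpolation=cv2.INTER_CUBIC)
cv2.imwrite("pics/tc.png",a)
b=cv2.resize(s[150:310,155:355],None,fx=3.7,fy=3.7,interpolation=cv2.INTER_CUBIC)
cv2.imwrite("pics/sc.png",b)
E
```

```text
(no output)
```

View pics/tc.png

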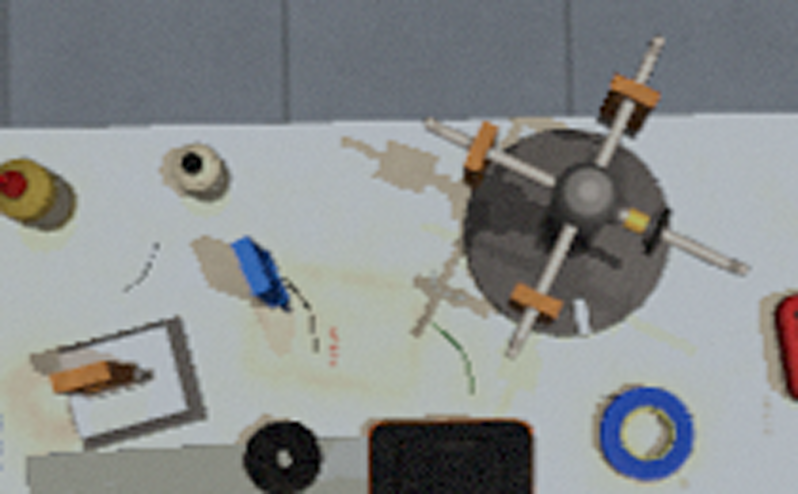

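View pics/sc.png

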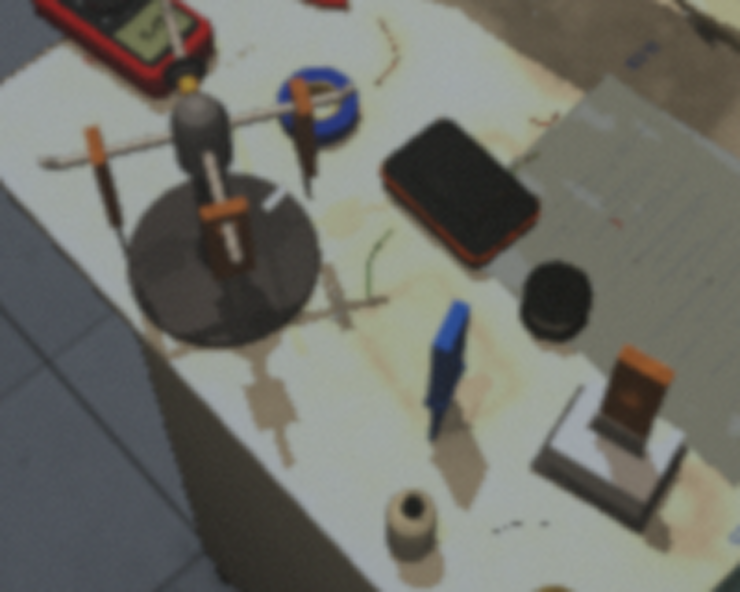

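The crops confirm the choice: a wooden handle in the grey stand (top crop (80,377); side crop (643,365)), and the blue one stands apart. The collar is at top crop (657,230) on the empty peg, whose tip is at (742,268).

```bash
cat >> h.py <<'E'
from scipy.optimize import least_squares
def tri(cs,uvs):
    f=lambda P:np.concatenate([proj(c,P)[0]-uv for c,uv in zip(cs,uvs)])
    r=least_squares(f,[.5,0,.15]); return r.x,np.abs(r.fun).max()
E
python3 - <<'E'
from h import *
t=np.load("pics/top0.npz"); s=np.load("pics/side0.npz")
T=lambda u,v:np.array([130+u/3.8,110+v/3.8]); S=lambda u,v:np.array([155+u/3.7,150+v/3.7])
p=lambda n,uv,z:print(n,onplane(t,*uv,z).round(4))
p("hubtop",T(589,192),.222); 
p("hubtop side?",T(589,192),.215)
a=onplane(s,*S(200,108),.222);print("hub side",a.round(4))
p("tip",T(742,268),.196);p("oppositetip",T(431,124),.196);p("backtip",T(657,42),.196);p("fronttip",T(513,352),.196)
for z in(0,.012,.02):p("foot",T(567,232),z);p("mark",T(583,317),z)
p("footL",T(463,232),.012);p("footR",T(671,232),.012)
p("collar",T(657,230),.19)
q=[((51,375),(672,367)),((57,394),(664,384)),((108,382),(617,362)),((105,361),(624,345))]
for i,(a,b) in enumerate(q): p("h%d"%i,T(*a),.17); print("  side",onplane(s,*S(*b),.17).round(4))
for i,j in[(0,0),(0,1),(0,2),(0,3)]: pass
m=np.mean([T(*a) for a,b in q],0);n=np.mean([S(*b) for a,b in q],0);print("handle top tri",tri([t,s],[m,n]))
print("hub tri",tri([t,s],[T(589,192),S(200,108)]))
p("block top",(T(72,352)+T(178,320)+T(206,415)+T(85,448))/4,.04)
E
```

```text
hubtop [ 0.542  -0.1284  0.222 ]
hubtop side? [ 0.543  -0.1289  0.215 ]
hub side [ 0.5462 -0.12    0.222 ]
tip [ 0.4975 -0.2215  0.196 ]
oppositetip [ 0.5889 -0.0358  0.196 ]
backtip [ 0.6363 -0.174   0.196 ]
fronttip [ 0.4498 -0.0822  0.196 ]
foot [ 0.5437 -0.1291  0.    ]
mark [ 0.4821 -0.1391  0.    ]
foot [ 0.5423 -0.1283  0.012 ]
mark [ 0.4813 -0.1382  0.012 ]
foot [ 0.5414 -0.1278  0.02  ]
mark [ 0.4809 -0.1376  0.02  ]
footL [ 0.5439 -0.0542  0.012 ]
footR [ 0.5408 -0.2026  0.012 ]
collar [ 0.5223 -0.1716  0.19  ]
h0 [0.4429 0.2014 0.17  ]
  side [0.4341 0.1995 0.17  ]
h1 [0.4311 0.1978 0.17  ]
  side [0.4463 0.2037 0.17  ]
h2 [0.4378 0.1664 0.17  ]
  side [0.4569 0.1739 0.17  ]
h3 [0.4508 0.1681 0.17  ]
  side [0.445  0.1691 0.17  ]
handle top tri (array([0.44121521, 0.18520177, 0.16078842]), np.float64(0.17977942382464107))
hub tri (array([ 0.54280515, -0.12843436,  0.20920634]), np.float64(0.628561403285687))
block top [0.44  0.175 0.04 ]
```

Measured: carousel axis (0.543,-0.1285). All four pegs agree on the empty peg's angle, -116.2°, and it is 104 mm to the tip. The front is about -170.7°, so rotor ≈ 0.95 rad, which is in range. Scraper handle at (0.441,0.184), yaw ≈ 13°. I move above the empty peg, with the jaws ready to straddle it.

```bash
cat >> h.py <<'E'
from scipy.spatial.transform import Rotation as Ro
def cmd(xyz,yaw):
    "shift (cm, tool axes) and roll (deg) to bring TCP to xyz with tool x at yaw (deg), pointing down"
    o=bot.get_obs(); R=Ro.from_quat(o["tool_rot"]).as_matrix()
    y0=np.degrees(np.arctan2(R[1,0],R[0,0])); r=-((yaw-y0+180)%360-180)
    return (100*R.T@(np.array(xyz)-o["eef_pos"])).round(2),round(r,1)
C=np.array([.5427,-.1285])
def st():
    o=bot.get_obs(); R=Ro.from_quat(o["tool_rot"]).as_matrix()
    print("t",round(o["clock"],2),"p",o["eef_pos"].round(4),"yaw",round(np.degrees(np.arctan2(R[1,0],R[0,0])),1),"tilt",np.degrees(np.arccos(-R[2,2])).round(2),"F",o["ft_force"].round(2),"w",o["grip_width"].round(4),"j6",o["joint_pos"][5].round(2))
E
python3 -c "
from h import *
print(cmd([.5074,-.2003,.262],-26.2))"
```

```text
(array([-16.64, -43.2 ,  -1.72]), np.float64(-47.7))
```

Call:
play_rows(motion=[{"translation":[-3,-6,-1.7],"roll":-7,"fingers":0.1},{"translation":[-16.6,-43.2,-1.7],"roll":-47.7,"fingers":0.1},{"translation":[-16.6,-43.2,-1.7],"roll":-47.7,"fingers":0.1},{"translation":[-16.6,-43.2,-1.7],"roll":-47.7,"fingers":0.1},{"translation":[-16.6,-43.2,-1.7],"roll":-47.7,"fingers":0.1},{"translation":[-16.6,-43.2,-1.7],"roll":-47.7,"fingers":0.1},{"translation":[-16.6,-43.2,-1.7],"roll":-47.7,"fingers":0.1},{"translation":[-16.6,-43.2,-1.7],"roll":-47.7,"fingers":0.1},{"translation":[-16.6,-43.2,-1.7],"roll":-47.7,"fingers":0.1},{"translation":[-16.6,-43.2,-1.7],"roll":-47.7,"fingers":0.1},{"translation":[-16.6,-43.2,-1.7],"roll":-47.7,"fingers":0.1},{"translation":[-16.6,-43.2,-1.7],"roll":-47.7,"fingers":0.1},{"translation":[-16.6,-43.2,-1.7],"roll":-47.7,"fingers":0.1},{"translation":[-16.6,-43.2,-1.7],"roll":-47.7,"fingers":0.1},{"translation":[-16.6,-43.2,-1.7],"roll":-47.7,"fingers":0.1},{"translation":[-16.6,-43.2,-1.7],"roll":-47.7,"fingers":0.1}])

```text
clock: 1.43
eef_pos: [0.5064, -0.2023, 0.2624]
tool_rot: [0.974, -0.228, -0.0, 0.0]
ft_force: [0.1, 0.1, 0.4]
grip_width: 0.0383
```

```bash
python3 -c "
from h import *
st();print(cmd([.5074,-.2003,.187],-26.2))
snap('side','pics/s1.png',(140,80,340,230),4)"
```

```text
Traceback (most recent call last):
  File "h.py", line 27, in st
    print("t",round(o["clock"],2),"p",o["eef_pos"].round(4),"yaw",round(np.degrees(np.arctan2(R[1,0],R[0,0])),1),"tilt",np.degrees(np.arccos(-R[2,2])).round(2),"F",o["ft_force"].round(2),"w",o["grip_width"].round(4),"j6",o["joint_pos"][5].round(2))
                                                                                                                                                                                               ^^^^^^^^^^^^^^^^^^^^^
AttributeError: 'float' object has no attribute 'round'
```

```bash
sed -i 's/o\["grip_width"\].round(4)/round(o["grip_width"],4)/' h.py; python3 -c "
from h import *
st();print(cmd([.5074,-.2003,.187],-26.2))
snap('side','pics/s1.png',(140,80,340,230),4)"
```

```text
t 1.43 p [ 0.5064 -0.2023  0.2624] yaw -26.3 tilt 0.03 F [0.08 0.06 0.37] w 0.0383 j6 1.65
(array([ 0.  , -0.23,  7.54]), np.float64(-0.1))
```

View pics/s1.png

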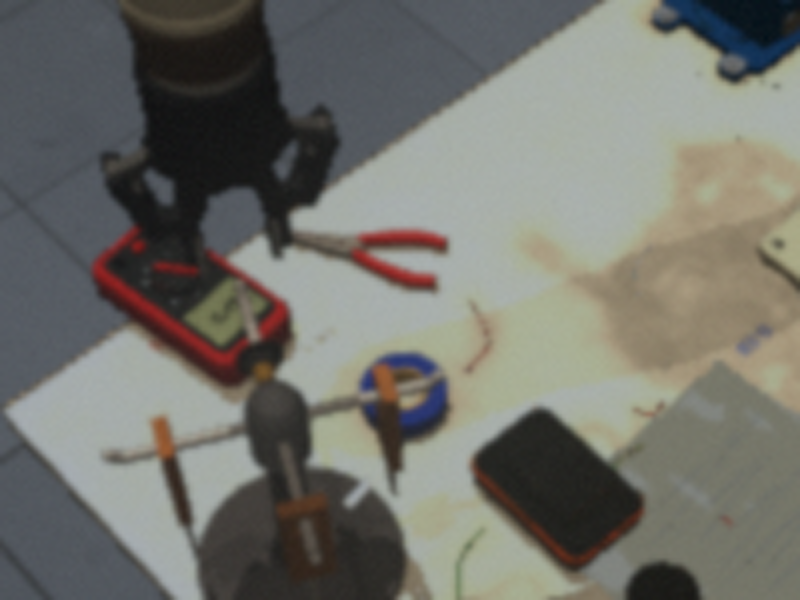

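The fingers at crop (195,245) and (275,245) straddle the line of the empty peg (tip at (240,290)). I lower and narrow the gap.

Call:
play_rows(motion=[{"translation":[0,-0.2,2.5],"fingers":0.1},{"translation":[0,-0.2,5],"fingers":0.1},{"translation":[0,-0.2,7],"fingers":0.1},{"translation":[0,-0.2,7.5],"fingers":0.2},{"translation":[0,-0.2,7.5],"fingers":0.35},{"translation":[0,-0.2,7.5],"fingers":0.5},{"translation":[0,-0.2,7.5],"fingers":0.55},{"translation":[0,-0.2,7.5],"fingers":0.55},{"translation":[0,-0.2,7.5],"fingers":0.55}])

```text
schema error: expected keys fingers, translation, roll
```

```bash
python3 -c "
from h import *
st()
for k in range(1,20):
    a=-116.2-k*3; b=np.radians(a); t,r=cmd([*(C+.08*np.array([np.cos(b),np.sin(b)])),.187],a+90); print(k*3,t,r)"
```

```text
t 1.48 p [ 0.5065 -0.2024  0.2625] yaw -26.4 tilt 0.01 F [-0.89  0.38  0.27] w 0.0383 j6 1.65
3 [-0.43 -0.24  7.55] 2.8
6 [-0.85 -0.27  7.55] 5.8
9 [-1.26 -0.33  7.55] 8.8
12 [-1.68 -0.4   7.55] 11.8
15 [-2.08 -0.5   7.55] 14.8
18 [-2.49 -0.62  7.55] 17.8
21 [-2.88 -0.75  7.55] 20.8
24 [-3.27 -0.91  7.55] 23.8
27 [-3.65 -1.09  7.55] 26.8
30 [-4.01 -1.29  7.55] 29.8
33 [-4.37 -1.51  7.55] 32.8
36 [-4.72 -1.75  7.55] 35.8
39 [-5.05 -2.    7.55] 38.8
42 [-5.37 -2.27  7.55] 41.8
45 [-5.68 -2.56  7.55] 44.8
48 [-5.96 -2.86  7.55] 47.8
51 [-6.24 -3.18  7.55] 50.8
54 [-6.49 -3.51  7.55] 53.8
57 [-6.73 -3.86  7.55] 56.8
```

Call:
play_rows(motion=[{"translation":[0,-0.2,2.5],"roll":0,"fingers":0.1},{"translation":[0,-0.2,5],"roll":0,"fingers":0.1},{"translation":[0,-0.2,7],"roll":0,"fingers":0.1},{"translation":[0,-0.2,7.5],"roll":0,"fingers":0.2},{"translation":[0,-0.2,7.5],"roll":0,"fingers":0.35},{"translation":[0,-0.2,7.5],"roll":0,"fingers":0.5},{"translation":[0,-0.2,7.5],"roll":0,"fingers":0.55},{"translation":[0,-0.2,7.5],"roll":0,"fingers":0.55},{"translation":[0,-0.2,7.5],"roll":0,"fingers":0.55}])

```text
clock: 2.23
eef_pos: [0.5092, -0.1998, 0.1887]
tool_rot: [0.974, -0.227, 0.001, 0.0]
ft_force: [0.4, -0.5, 0.0]
grip_width: 0.0191
```

```bash
python3 -c "
from h import *
st()
for k in range(1,20):
    a=-116.2-k*3; b=np.radians(a); t,r=cmd([*(C+.08*np.array([np.cos(b),np.sin(b)])),.187],a+90); print(k*3,t,r)"
```

```text
t 2.23 p [ 0.5092 -0.1998  0.1887] yaw -26.2 tilt 0.14 F [ 0.37 -0.51  0.03] w 0.0191 j6 1.65
3 [-0.56  0.12  0.16] 3.0
6 [-0.98  0.08  0.16] 6.0
9 [-1.39  0.03  0.16] 9.0
12 [-1.81 -0.05  0.16] 12.0
15 [-2.21 -0.14  0.16] 15.0
18 [-2.61 -0.26  0.16] 18.0
21 [-3.01 -0.4   0.16] 21.0
24 [-3.4  -0.56  0.16] 24.0
27 [-3.77 -0.74  0.16] 27.0
30 [-4.14 -0.94  0.16] 30.0
33 [-4.5  -1.16  0.16] 33.0
36 [-4.85 -1.4   0.15] 36.0
39 [-5.18 -1.65  0.15] 39.0
42 [-5.5  -1.93  0.15] 42.0
45 [-5.8  -2.21  0.15] 45.0
48 [-6.09 -2.52  0.15] 48.0
51 [-6.36 -2.84  0.15] 51.0
54 [-6.62 -3.17  0.15] 54.0
57 [-6.85 -3.51  0.15] 57.0
```

Call:
play_rows(motion=[{"translation":[-0.6,0.1,0.1],"roll":3,"fingers":0.55},{"translation":[-1.0,0.1,0.1],"roll":6,"fingers":0.55},{"translation":[-1.4,0,0.1],"roll":9,"fingers":0.55},{"translation":[-1.8,-0.05,0.1],"roll":12,"fingers":0.55},{"translation":[-2.2,-0.15,0.1],"roll":15,"fingers":0.55},{"translation":[-2.6,-0.25,0.1],"roll":18,"fingers":0.55},{"translation":[-3.0,-0.4,0.1],"roll":21,"fingers":0.55},{"translation":[-3.4,-0.55,0.1],"roll":24,"fingers":0.55},{"translation":[-3.8,-0.75,0.1],"roll":27,"fingers":0.55},{"translation":[-4.15,-0.95,0.1],"roll":30,"fingers":0.55},{"translation":[-4.15,-0.95,0.1],"roll":30,"fingers":0.55}])

```text
clock: 3.15
eef_pos: [0.4764, -0.1725, 0.1874]
tool_rot: [0.882, -0.471, 0.002, -0.0]
ft_force: [1.1, -0.5, 1.0]
grip_width: 0.0191
```

```bash
python3 -c "
from h import *
st()
for k in range(11,20):
    a=-116.2-k*3; b=np.radians(a); t,r=cmd([*(C+.08*np.array([np.cos(b),np.sin(b)])),.187],a+90); print(k*3,t,r)"
```

```text
t 3.15 p [ 0.4764 -0.1725  0.1874] yaw -56.2 tilt 0.18 F [ 1.13 -0.52  0.96] w 0.0191 j6 2.2
33 [-0.39  0.04  0.04] 3.0
36 [-0.8   0.    0.04] 6.0
39 [-1.22 -0.05  0.04] 9.0
42 [-1.63 -0.13  0.04] 12.0
45 [-2.04 -0.22  0.04] 15.0
48 [-2.44 -0.34  0.04] 18.0
51 [-2.84 -0.48  0.04] 21.0
54 [-3.22 -0.64  0.04] 24.0
57 [-3.6  -0.82  0.04] 27.0
```

Call:
play_rows(motion=[{"translation":[-0.4,0,0],"roll":3,"fingers":0.55},{"translation":[-0.8,0,0],"roll":6,"fingers":0.55},{"translation":[-1.2,-0.05,0],"roll":9,"fingers":0.55},{"translation":[-1.6,-0.15,0],"roll":12,"fingers":0.55},{"translation":[-2.0,-0.2,0],"roll":15,"fingers":0.55},{"translation":[-2.4,-0.35,0],"roll":18,"fingers":0.55},{"translation":[-2.8,-0.5,0],"roll":21,"fingers":0.55},{"translation":[-3.2,-0.65,0],"roll":24,"fingers":0.55},{"translation":[-3.6,-0.8,0],"roll":27,"fingers":0.55},{"translation":[-3.6,-0.8,0],"roll":27,"fingers":0.55},{"translation":[-3.6,-0.8,0],"roll":27,"fingers":0.55}])

```text
clock: 4.07
eef_pos: [0.4625, -0.1384, 0.1869]
tool_rot: [0.749, -0.663, 0.001, -0.0]
ft_force: [0.8, -0.9, 1.1]
grip_width: 0.0194
```

```bash
python3 -c "
from h import *
st()
snap('top','pics/t2.png',(225,110,355,210),6)"
```

```text
t 4.07 p [ 0.4625 -0.1384  0.1869] yaw -83.1 tilt 0.07 F [ 0.77 -0.88  1.06] w 0.0194 j6 2.73
```

View pics/t2.png

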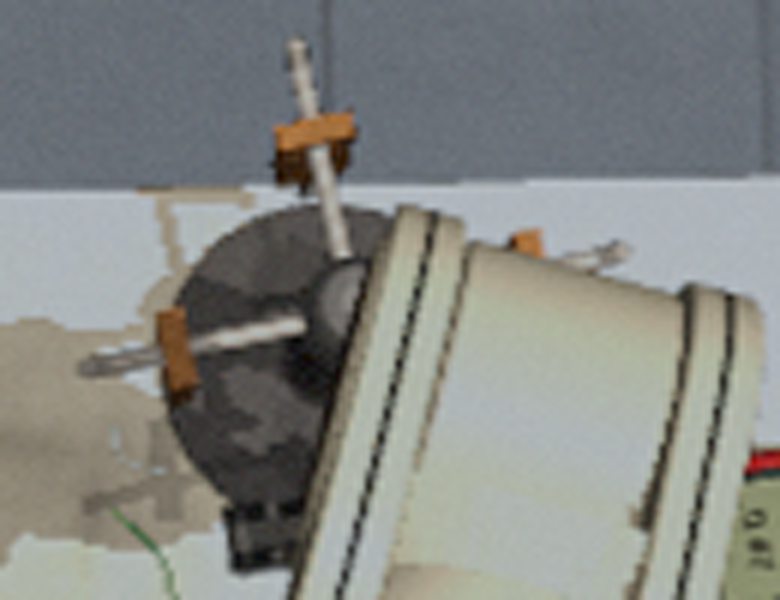

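The arm hides the front, but three peg tips can be seen: left (90,366), right (622,252), back (297,48).

```bash
python3 -c "
from h import *
t=np.load('pics/t2.npz'); f=lambda u,v:onplane(t,225+u/6,110+v/6,.197)
L,R,B=f(90,366),f(622,252),f(297,48)
d=L-R;print('empty angle from LR',np.degrees(np.arctan2(d[1],d[0]))+90, 'ctr',(L+R)/2)
d=C-B[:2];print('from back',np.degrees(np.arctan2(d[1],d[0])),np.hypot(*d))
# mark orientation from first picture, refined
im=np.load('pics/top0.npz')['im']; g=im[110:240,130:340].astype(int)
ys,xs=np.mgrid[110:240,130:340]
m=(im[110:240,130:340].min(2)>150)&(abs(xs-283.5)<7)&(abs(ys-193)<9); print(m.sum())
t0=np.load('pics/top0.npz'); P=np.array([onplane(t0,x,y,.012)[:2] for x,y in zip(xs[m],ys[m])])
mu=P.mean(0);u,s,v=np.linalg.svd(P-mu);print(mu,'dir of mark',np.degrees(np.arctan2(*(mu-C)[::-1])),'bar axis',np.degrees(np.arctan2(v[0,1],v[0,0])),s)
"
```

```text
empty angle from LR 190.94794044163612 ctr [ 0.54325772 -0.12892062  0.197     ]
from back -168.9456816118516 0.10373841319769948
74
[ 0.47020169 -0.1394019 ] dir of mark -171.4482508779289 bar axis -132.3241524255653 [0.08571122 0.07885119]
```

Call:
play_rows(motion=[{"translation":[-0.15,0,0],"roll":1,"fingers":0.55},{"translation":[-0.28,0,0],"roll":2,"fingers":0.55},{"translation":[-0.28,0,0],"roll":2,"fingers":0.55},{"translation":[-0.28,0,0],"roll":2,"fingers":0.55},{"translation":[0.2,0,0],"roll":2,"fingers":0.4},{"translation":[0.2,0,0],"roll":2,"fingers":0.3},{"translation":[0.2,0,-1],"roll":2,"fingers":0.3},{"translation":[0.2,0,-3],"roll":2,"fingers":0.3},{"translation":[0.2,0,-6],"roll":2,"fingers":0.3},{"translation":[0.2,0,-10],"roll":2,"fingers":0},{"translation":[0.2,0,-10],"roll":2,"fingers":0}])

```text
clock: 5.03
eef_pos: [0.465, -0.1409, 0.2932]
tool_rot: [0.736, -0.677, 0.005, -0.003]
ft_force: [1.9, -0.5, 1.2]
grip_width: 0.0426
```

```bash
python3 -c "
from h import *
st();print(cmd([.36,.12,.29],17),cmd([.441,.184,.25],102.7))"
```

```text
t 5.03 p [ 0.465  -0.1409  0.2932] yaw -85.2 tilt 0.63 F [ 1.88 -0.47  1.19] w 0.0426 j6 2.76
(array([-26.87,   8.29,   0.14]), np.float64(-102.2)) (array([-32.59,  -0.28,   4.21]), np.float64(172.1))
```

Call:
play_rows(motion=[{"translation":[-3,0,0],"roll":-7,"fingers":-0.2},{"translation":[-6,0,0],"roll":-14,"fingers":-0.2},{"translation":[-9,0,0],"roll":-21,"fingers":-0.2},{"translation":[-12,0,0],"roll":-28,"fingers":-0.2},{"translation":[-15,0,0],"roll":-35,"fingers":-0.2},{"translation":[-18,0,0],"roll":-42,"fingers":-0.2},{"translation":[-21,0,0],"roll":-49,"fingers":-0.2},{"translation":[-24,0,0],"roll":-56,"fingers":-0.2},{"translation":[-27,-0.1,0.5],"roll":-63,"fingers":-0.2},{"translation":[-30,-0.2,1],"roll":-70,"fingers":-0.2},{"translation":[-32.6,-0.3,1],"roll":-77,"fingers":-0.2},{"translation":[-32.6,-0.3,1],"roll":-84,"fingers":-0.2},{"translation":[-32.6,-0.3,1],"roll":-91,"fingers":-0.2},{"translation":[-32.6,-0.3,1],"roll":-98,"fingers":-0.2},{"translation":[-32.6,-0.3,1],"roll":-98,"fingers":-0.2}])

```text
clock: 6.28
eef_pos: [0.4376, 0.1852, 0.2757]
tool_rot: [0.994, 0.113, -0.001, -0.0]
ft_force: [-0.2, -0.3, 0.1]
grip_width: 0.0516
```

```bash
python3 -c "
from h import *
st();print(cmd([.441,.184,.25],102.7))
snap('top','pics/t3.png',(130,110,340,240),3.8)"
```

```text
t 6.28 p [0.4376 0.1852 0.2757] yaw 12.9 tilt 0.09 F [-0.18 -0.27  0.13] w 0.0516 j6 1.74
(array([0.31, 0.19, 2.57]), np.float64(-89.8))
```

View pics/t3.png

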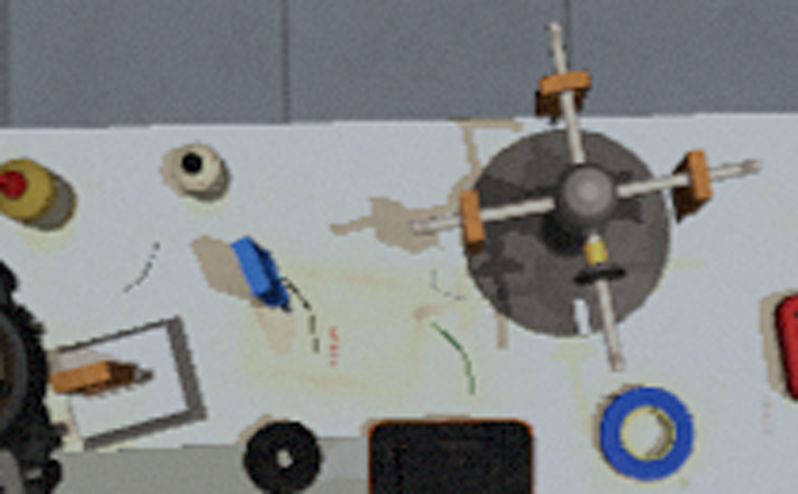

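The top view shows the empty peg now to the front: tip (618,366), collar (600,273), mark about (581,317), left tip (416,229), right tip (757,166), back tip (556,27). The scraper is untouched at (95,375).

```bash
python3 -c "
from h import *
t=np.load('pics/t3.npz'); f=lambda u,v,z=.197:onplane(t,130+u/3.8,110+v/3.8,z)
L,R,B,E=f(416,229),f(757,166),f(556,27),f(618,366)
a=lambda d:np.degrees(np.arctan2(d[1],d[0]))
print(a(L-R)+90-360,a(E-B),(L+R)/2,(B+E)/2, 'C hub',f(589,193,.222),'collar',f(600,273,.19)[:2]-C, np.hypot(*(f(600,273,.19)[:2]-C)))
# mark shape
im=t['im']; g=cv2.cvtColor(im,cv2.COLOR_BGR2GRAY); print(g[184:204,274:292])
for r in(.035,.05,.075):
  for an in(-168,-171,-174): 
    q=proj(t,[C[0]+r*np.cos(np.radians(an)),C[1]+r*np.sin(np.radians(an)),.012])[0]; print(r,an,q.round(1))
"
```

```text
-170.68547935744365 -171.13067967798744 [ 0.54215752 -0.12890128  0.197     ] [ 0.543261   -0.12895882  0.197     ] C hub [ 0.54142917 -0.12835113  0.222     ] collar [-0.04583526 -0.0077837 ] 0.04649147503600756
[[ 77  79  80  82  83  78  73  50  30  26  45  46  88 146 167 135  89 101]
 [ 79  76  80  79  82  81  88  80  69  73  90  98 101 145 170 152  95  99]
 [ 78  83  77  80  82  81  81  83  83  86  86  97  98 126 166 159 112  94]
 [ 83  82  74  83  80  77  80  73  79  80  87  93  86 115 164 171 124  93]
 [ 82  80  79  78  81  82  83  96 108  95  90  92  80 104 165 177 143  88]
 [ 77  80  78  76  74  79  97 159 192 170  93  86  83  97 159 177 138  86]
 [ 74  79  80  82  77  79  75 143 189 174 125  92  91 104 148 174 147  93]
 [ 81  79  79  74  79  79  71 140 188 181 149  89  95  95 129 165 156 101]
 [ 87  87  78  80  83  78  69 139 188 187 163  86  93  92 116 165 170 123]
 [ 88  89  82  84  84  79  83 140 185 187 161  84  93  85 111 166 178 136]
 [ 90  88  91  86  81  81  75 118 166 188 161  76  97  85  96 157 175 132]
 [ 87  88  85  73  81  81  79  83 148 186 165  96  91  81  95 150 170 144]
 [ 84  88  81  82  80  81  81  65 133 189 175 130  92  99 107 137 167 161]
 [ 96  95  81  87  76  76  84  70 128 182 174 152 128 150 140 133 163 168]
 [157 144 114 117 119 115 123 136 147 145 151 184 183 187 169 133 162 174]
 [185 185 184 188 186 185 186 185 183 185 183 183 183 181 167 127 155 171]
 [181 181 181 181 179 179 181 182 181 177 181 180 180 184 172 145 151 174]
 [183 182 182 178 180 180 179 178 178 179 177 178 180 183 185 165 134 164]
 [180 180 181 178 180 179 181 180 180 179 179 181 178 179 184 160 124 156]
 [181 178 178 178 177 179 177 178 180 177 177 180 179 183 182 168 120 122]]
0.035 -168 [282.3 183.4]
0.035 -171 [281.6 183.6]
0.035 -174 [280.9 183.7]
0.05 -168 [283.6 188.8]
0.05 -171 [282.6 189. ]
0.05 -174 [281.7 189.2]
0.075 -168 [285.7 197.8]
0.075 -171 [284.3 198.1]
0.075 -174 [282.8 198.3]
```

The peg points to -170.9° and the mark lies at about -171.3°, so they agree within 1°. Now the scraper.

Call:
play_rows(motion=[{"translation":[0.3,0.2,0],"roll":-7,"fingers":-0.4},{"translation":[0.3,0.2,0],"roll":-14,"fingers":-0.4},{"translation":[0.3,0.2,0],"roll":-21,"fingers":-0.4},{"translation":[0.3,0.2,0],"roll":-28,"fingers":-0.4},{"translation":[0.3,0.2,0],"roll":-35,"fingers":-0.4},{"translation":[0.3,0.2,0],"roll":-42,"fingers":-0.4},{"translation":[0.3,0.2,0],"roll":-49,"fingers":-0.4},{"translation":[0.3,0.2,0],"roll":-56,"fingers":-0.4},{"translation":[0.3,0.2,0],"roll":-63,"fingers":-0.4},{"translation":[0.3,0.2,0],"roll":-70,"fingers":-0.4},{"translation":[0.3,0.2,0],"roll":-77,"fingers":-0.4},{"translation":[0.3,0.2,0.5],"roll":-84,"fingers":-0.4},{"translation":[0.3,0.2,2],"roll":-89.8,"fingers":-0.4},{"translation":[0.3,0.2,4],"roll":-89.8,"fingers":-0.4},{"translation":[0.3,0.2,6],"roll":-89.8,"fingers":-0.4},{"translation":[0.3,0.2,6.5],"roll":-89.8,"fingers":-0.4},{"translation":[0.3,0.2,6.5],"roll":-89.8,"fingers":-0.4}])

```text
clock: 7.75
eef_pos: [0.4402, 0.1829, 0.2097]
tool_rot: [0.626, 0.78, -0.002, -0.001]
ft_force: [-0.2, -0.5, 0.5]
grip_width: 0.0598
```

```bash
python3 -c "
from h import *
st();print(cmd([.441,.184,.144],102.7))
c=snap('side','pics/s2.png',(255,165,365,305),4.2)
t=c; print((proj(c,[[.441,.184,.17]])-[255,165])*4.2)"
```

```text
t 7.75 p [0.4402 0.1829 0.2097] yaw 102.5 tilt 0.25 F [-0.21 -0.46  0.51] w 0.0598 j6 0.18
(array([0.09, 0.13, 6.57]), np.float64(-0.2))
[[313.34007158 342.33923442]]
```

View pics/s2.png

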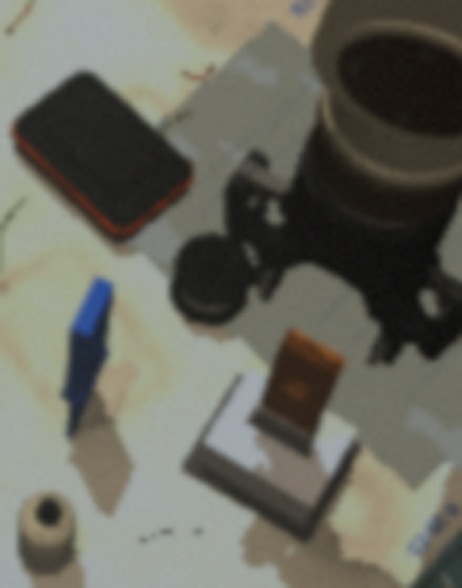

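The scraper's handle top is at (317,345), predicted (313,342), with the fingers at (270,280) and (385,345) on either side. I descend and close.

Call:
play_rows(motion=[{"translation":[0.1,0.1,2],"roll":0,"fingers":-0.4},{"translation":[0.1,0.1,4],"roll":0,"fingers":-0.4},{"translation":[0.1,0.1,6],"roll":0,"fingers":-0.4},{"translation":[0.1,0.1,6.5],"roll":0,"fingers":-0.4},{"translation":[0.1,0.1,6.5],"roll":0,"fingers":-0.3},{"translation":[0.1,0.1,6.5],"roll":0,"fingers":-0.2},{"translation":[0.1,0.1,6.5],"roll":0,"fingers":-0.1},{"translation":[0.1,0.1,6.5],"roll":0,"fingers":0},{"translation":[0.1,0.1,6.5],"roll":0,"fingers":0.1},{"translation":[0.1,0.1,6.5],"roll":0,"fingers":0.2},{"translation":[0.1,0.1,6.5],"roll":0,"fingers":0.5},{"translation":[0.1,0.1,6.5],"roll":0,"fingers":1},{"translation":[0.1,0.1,6.5],"roll":0,"fingers":1},{"translation":[0.1,0.1,6.5],"roll":0,"fingers":1},{"translation":[0.1,0.1,6.5],"roll":0,"fingers":1}])

```text
clock: 9.05
eef_pos: [0.4431, 0.1851, 0.1476]
tool_rot: [0.625, 0.78, 0.001, 0.001]
ft_force: [0.1, -1.4, 6.1]
grip_width: 0.0352
```

```bash
python3 -c "
from h import *
st()"
```

```text
t 9.05 p [0.4431 0.1851 0.1476] yaw 102.6 tilt 0.15 F [ 0.07 -1.4   6.06] w 0.0352 j6 0.18
```

Call:
play_rows(motion=[{"translation":[0,0,-1],"roll":0,"fingers":1},{"translation":[0,0,-2],"roll":0,"fingers":1},{"translation":[0,0,-3],"roll":0,"fingers":1},{"translation":[0,0,-4.5],"roll":0,"fingers":1},{"translation":[0,0,-6],"roll":0,"fingers":1},{"translation":[0,0,-8],"roll":0,"fingers":1},{"translation":[0,0,-10.5],"roll":0,"fingers":1},{"translation":[0,0,-13],"roll":0,"fingers":1},{"translation":[0,0,-15],"roll":0,"fingers":1},{"translation":[0,0,-15],"roll":0,"fingers":1},{"translation":[0,0,-15],"roll":0,"fingers":1}])

```text
clock: 9.97
eef_pos: [0.4427, 0.1851, 0.2969]
tool_rot: [0.625, 0.78, 0.001, 0.0]
ft_force: [-1.4, 0.2, -1.4]
grip_width: 0.0352
```

```bash
sed -i 's/^C=.*/C=np.array([.5427,-.1288]); F=np.array([-.9877,-.1564])/' h.py; python3 -c "
from h import *
st(); print(cmd([.37,.06,.30],99),cmd([.37,-.05,.30],99),cmd([*(C+.135*F),.30],99))"
```

```text
t 9.97 p [0.4427 0.1851 0.2969] yaw 102.6 tilt 0.12 F [-1.41  0.18 -1.43] w 0.0352 j6 0.18
(array([-10.62,  -9.82,  -0.34]), np.float64(3.6)) (array([-21.36, -12.22,  -0.35]), np.float64(3.6)) (array([-31.97, -10.56,  -0.35]), np.float64(3.6))
```

Call:
play_rows(motion=[{"translation":[-1.5,-1.5,-0.3],"roll":0,"fingers":1},{"translation":[-4,-4,-0.3],"roll":1,"fingers":1},{"translation":[-6.5,-6.5,-0.3],"roll":2,"fingers":1},{"translation":[-9,-9,-0.3],"roll":3,"fingers":1},{"translation":[-12,-10,-0.3],"roll":3.6,"fingers":1},{"translation":[-15,-11,-0.3],"roll":3.6,"fingers":1},{"translation":[-18,-12,-0.3],"roll":3.6,"fingers":1},{"translation":[-21,-12,-0.3],"roll":3.6,"fingers":1},{"translation":[-24,-12,-0.3],"roll":3.6,"fingers":1},{"translation":[-27,-11.5,-0.3],"roll":3.6,"fingers":1},{"translation":[-30,-11,-0.3],"roll":3.6,"fingers":1},{"translation":[-31.5,-10.6,-0.3],"roll":3.6,"fingers":1},{"translation":[-32,-10.6,-0.3],"roll":3.6,"fingers":1},{"translation":[-32,-10.6,-0.3],"roll":3.6,"fingers":1},{"translation":[-32,-10.6,-0.3],"roll":3.6,"fingers":1}])

```text
clock: 11.22
eef_pos: [0.4075, -0.1499, 0.298]
tool_rot: [0.65, 0.76, -0.0, -0.002]
ft_force: [-0.4, 0.6, -1.0]
grip_width: 0.035
```

```bash
python3 -c "
from h import *
st(); print(cmd([*(C+.135*F),.216],99))"
```

```text
t 11.22 p [ 0.4075 -0.1499  0.298 ] yaw 99.0 tilt 0.19 F [-0.37  0.64 -1.01] w 0.035 j6 -0.51
(array([-0.05,  0.2 ,  8.2 ]), np.float64(-0.0))
```

Call:
play_rows(motion=[{"translation":[0,0.2,2.5],"roll":0,"fingers":1},{"translation":[0,0.2,5],"roll":0,"fingers":1},{"translation":[0,0.2,7],"roll":0,"fingers":1},{"translation":[0,0.2,8.2],"roll":0,"fingers":1},{"translation":[0,0.2,8.2],"roll":0,"fingers":1},{"translation":[0,0.2,8.2],"roll":0,"fingers":1},{"translation":[0,0.2,8.2],"roll":0,"fingers":1}])

```text
clock: 11.8
eef_pos: [0.4109, -0.1497, 0.2183]
tool_rot: [0.649, 0.761, 0.0, 0.001]
ft_force: [-0.9, 0.4, -1.2]
grip_width: 0.0351
```

```bash
python3 -c "
from h import *
st(); o=bot.get_obs(); p=o['eef_pos']
c=snap('side','pics/s3.png',(150,80,290,230),4)
q=lambda P:((proj(c,P)-[150,80])*4).round(0)
print('eye',q([p+[0,0,-.0226]]),'peg tip',q([[*(C+.106*F),.196]]),'peg97',q([[*(C+.097*F),.19]]),'hubtop',q([[*C,.222]]),'handletop',q([p+[0,0,.0224]]),'scraper bottom',q([p+[0,0,-.1376]]))
y=np.array([-F[1],F[0]]);print('blade corners', q([[*(p[:2]+s*.02*y),p[2]-.1376] for s in(1,-1)]))"
```

```text
t 11.8 p [ 0.4109 -0.1497  0.2183] yaw 99.1 tilt 0.08 F [-0.86  0.44 -1.24] w 0.0351 j6 -0.51
eye [[372. 273.]] peg tip [[345. 299.]] peg97 [[337. 314.]] hubtop [[231. 384.]] handletop [[371. 229.]] scraper bottom [[376. 372.]]
blade corners [[354. 357.]
 [398. 386.]]
```

View pics/s3.png

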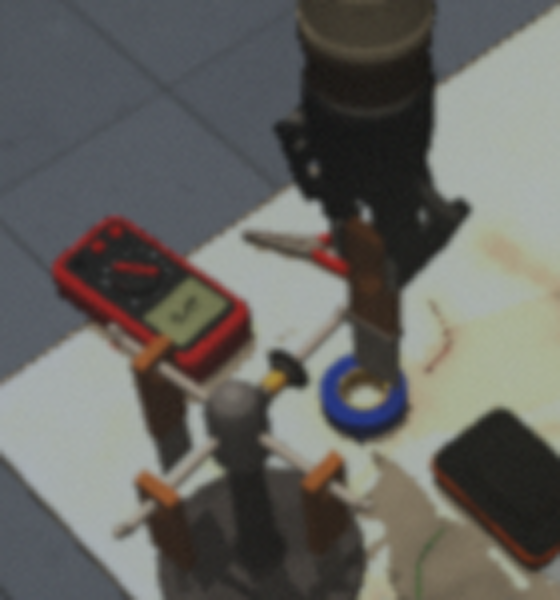

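```bash
python3 -c "
from h import *
im=np.load('pics/s3.npz')['im'][125:185,210:265]
cv2.imwrite('pics/s3z.png',cv2.resize(im,None,fx=10,fy=10,interpolation=cv2.INTER_LANCZOS4)*1)
im=cv2.imread('pics/s3z.png'); cv2.imwrite('pics/s3z.png',cv2.convertScaleAbs(im,alpha=1.6))
c=np.load('pics/s3.npz');p=bot.get_obs()['eef_pos'];q=lambda P:((proj(c,P)-[210,125])*10).round(0)
X=-np.array([*F,0]);Y=np.array([-X[1],X[0],0]);Z=np.array([0,0,1.])
print('eye face hubside',q([p+.006*X-.0226*Z]),'top corners',q([p+a*X+b*Y+.0224*Z for a in(.006,-.006) for b in(.018,-.018)]),'bottom handle',q([p+.006*X+b*Y-.0776*Z for b in(.018,-.018)]),'blade bottom',q([p+b*Y-.1376*Z for b in(.02,-.02)]))
print('tip',q([[*(C+.106*F),.2]]),'peg75',q([[*(C+.075*F),.19]]))
"
```

```text
eye face hubside [[314. 246.]] top corners [[366. 172.]
 [254. 102.]
 [396. 142.]
 [285.  73.]] bottom handle [[371. 403.]
 [268. 336.]] blade bottom [[392. 515.]
 [283. 443.]]
tip [[262. 289.]] peg75 [[186. 389.]]
```

View pics/s3z.png

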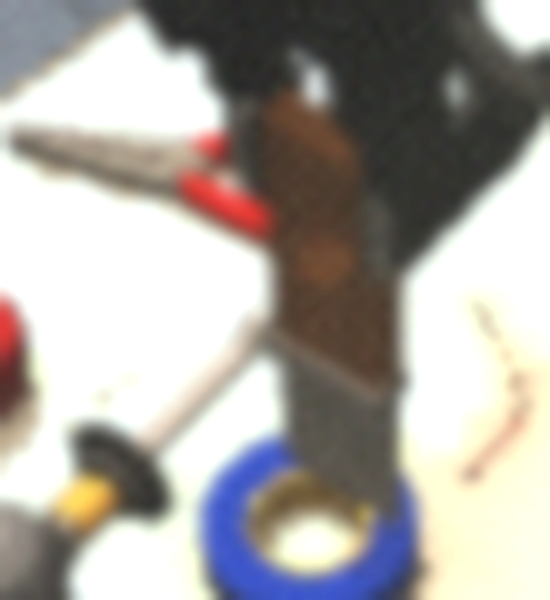

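The zoom shows the handle's lower edge at (332,365), predicted (320,370), and the eye near (327,260). The peg end is at (260,315). Height and lateral position agree within about 2 mm, so I lower 2.5 mm and advance carefully.

Call:
play_rows(motion=[{"translation":[0,0,0.25],"roll":0,"fingers":1},{"translation":[0,0.6,0.25],"roll":0,"fingers":1},{"translation":[0,1.2,0.25],"roll":0,"fingers":1},{"translation":[0,1.8,0.25],"roll":0,"fingers":1},{"translation":[0,2.2,0.25],"roll":0,"fingers":1},{"translation":[0,2.5,0.25],"roll":0,"fingers":1},{"translation":[0,2.8,0.25],"roll":0,"fingers":1},{"translation":[0,2.8,0.25],"roll":0,"fingers":1},{"translation":[0,2.8,0.25],"roll":0,"fingers":1}])

```text
clock: 12.6
eef_pos: [0.4382, -0.1458, 0.2146]
tool_rot: [0.649, 0.76, -0.0, -0.0]
ft_force: [-0.9, -0.3, -1.0]
grip_width: 0.0354
```

```bash
cat >> h.py <<'E'
def rad():
    o=bot.get_obs(); X=np.array([-F[0],-F[1]]);Y=np.array([-X[1],X[0]]);d=o["eef_pos"][:2]-C;f=o["ft_force"]
    st(); print("radius",-(d@X).round(4),"lat",(d@Y).round(4),"Fpush",-(f[:2]@X).round(2),"Flat",(f[:2]@Y).round(2),"Fz",f[2].round(2),"T",o["ft_torque"].round(3))
E
python3 -c "
from h import *
rad()"
```

```text
t 12.6 p [ 0.4382 -0.1458  0.2146] yaw 99.0 tilt 0.03 F [-0.93 -0.26 -1.03] w 0.0354 j6 -0.48
radius 0.1059 lat -0.0005 Fpush 0.96 Flat -0.12 Fz -1.03 T [-0.001  0.035 -0.021]
```

Call:
play_rows(motion=[{"translation":[0,0.4,0],"roll":0,"fingers":1},{"translation":[0,0.8,0],"roll":0,"fingers":1},{"translation":[0,1.2,0],"roll":0,"fingers":1},{"translation":[0,1.2,0],"roll":0,"fingers":1},{"translation":[0,1.2,0],"roll":0,"fingers":1}])

```text
clock: 13.02
eef_pos: [0.4502, -0.144, 0.2147]
tool_rot: [0.649, 0.76, -0.0, -0.0]
ft_force: [-0.5, 0.3, -0.9]
grip_width: 0.0353
```

```bash
python3 -c "
from h import *
rad()
snap('side','pics/s4.png',(200,120,260,180),10)"
```

```text
t 13.02 p [ 0.4502 -0.144   0.2147] yaw 99.0 tilt 0.01 F [-0.5   0.28 -0.86] w 0.0353 j6 -0.47
radius 0.0937 lat -0.0005 Fpush 0.45 Flat 0.36 Fz -0.86 T [0.001 0.056 0.024]
```

View pics/s4.png

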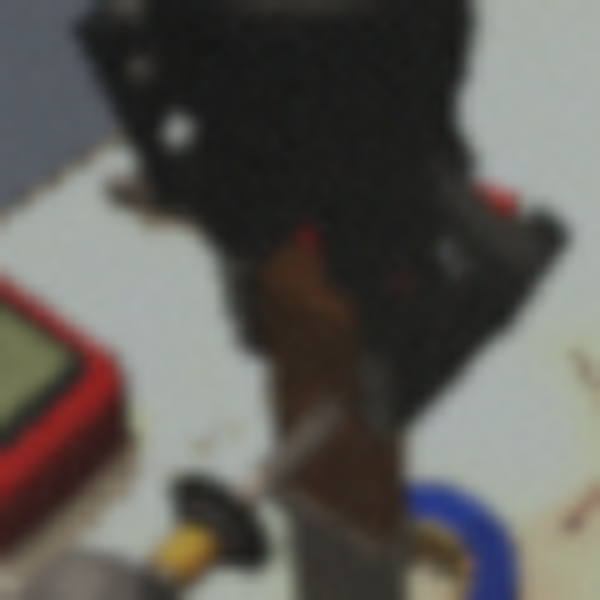

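The crop shows the peg running into the eye at (335,405), with no contact force. Next, slide on and feel for the collar.

Call:
play_rows(motion=[{"translation":[0,0.4,0],"roll":0,"fingers":1},{"translation":[0,0.8,0],"roll":0,"fingers":1},{"translation":[0,1.2,0],"roll":0,"fingers":1},{"translation":[0,1.6,0],"roll":0,"fingers":1},{"translation":[0,2,0],"roll":0,"fingers":1},{"translation":[0,2.2,0],"roll":0,"fingers":1},{"translation":[0,2.2,0],"roll":0,"fingers":1},{"translation":[0,2.2,0],"roll":0,"fingers":1}])

```text
clock: 13.73
eef_pos: [0.4718, -0.1405, 0.2147]
tool_rot: [0.649, 0.76, -0.0, -0.0]
ft_force: [0.3, -0.1, -1.4]
grip_width: 0.0352
```

```bash
python3 -c "
from h import *
rad()"
```

```text
t 13.73 p [ 0.4718 -0.1405  0.2147] yaw 99.0 tilt 0.02 F [ 0.34 -0.11 -1.39] w 0.0352 j6 -0.45
radius 0.0718 lat -0.0005 Fpush -0.32 Flat -0.16 Fz -1.39 T [-0.029 -0.041 -0.004]
```

Call:
play_rows(motion=[{"translation":[0,0.2,0],"roll":0,"fingers":1},{"translation":[0,0.4,0],"roll":0,"fingers":1},{"translation":[0,0.6,0],"roll":0,"fingers":1},{"translation":[0,0.8,0],"roll":0,"fingers":1},{"translation":[0,0.8,0],"roll":0,"fingers":1}])

```text
clock: 14.15
eef_pos: [0.4801, -0.1393, 0.2148]
tool_rot: [0.649, 0.76, 0.0, 0.0]
ft_force: [0.2, 0.4, -1.6]
grip_width: 0.0351
```

```bash
python3 -c "
from h import *
rad()"
```

```text
t 14.15 p [ 0.4801 -0.1393  0.2148] yaw 99.0 tilt 0.02 F [ 0.22  0.36 -1.58] w 0.0351 j6 -0.44
radius 0.0635 lat -0.0006 Fpush -0.27 Flat 0.32 Fz -1.58 T [ 0.032 -0.014  0.004]
```

Call:
play_rows(motion=[{"translation":[0,0.15,0],"roll":0,"fingers":1},{"translation":[0,0.3,0],"roll":0,"fingers":1},{"translation":[0,0.45,0],"roll":0,"fingers":1},{"translation":[0,0.5,0],"roll":0,"fingers":1},{"translation":[0,0.5,0],"roll":0,"fingers":1}])

```text
clock: 14.57
eef_pos: [0.4848, -0.1385, 0.2148]
tool_rot: [0.65, 0.76, 0.0, 0.0]
ft_force: [-0.0, -0.1, -2.0]
grip_width: 0.035
```

```bash
python3 -c "
from h import *
rad()"
```

```text
t 14.57 p [ 0.4848 -0.1385  0.2148] yaw 99.0 tilt 0.0 F [-0.04 -0.14 -1.96] w 0.035 j6 -0.44
radius 0.0588 lat -0.0005 Fpush 0.06 Flat -0.13 Fz -1.96 T [-0.039 -0.016 -0.021]
```

Call:
play_rows(motion=[{"translation":[0,0.1,0],"roll":0,"fingers":1},{"translation":[0,0.2,0],"roll":0,"fingers":1},{"translation":[0,0.3,0],"roll":0,"fingers":1},{"translation":[0,0.3,0],"roll":0,"fingers":1},{"translation":[0,0.3,0],"roll":0,"fingers":1}])

```text
clock: 14.98
eef_pos: [0.4876, -0.138, 0.2148]
tool_rot: [0.649, 0.76, 0.0, -0.0]
ft_force: [1.0, 0.7, -1.1]
grip_width: 0.0354
```

```bash
python3 -c "
from h import *
rad()"
```

```text
t 14.98 p [ 0.4876 -0.138   0.2148] yaw 99.0 tilt 0.0 F [ 1.03  0.71 -1.13] w 0.0354 j6 -0.43
radius 0.0559 lat -0.0005 Fpush -1.13 Flat 0.54 Fz -1.13 T [-0.016 -0.024 -0.006]
```

Call:
play_rows(motion=[{"translation":[0,0.1,0],"roll":0,"fingers":1},{"translation":[0,0.2,0],"roll":0,"fingers":1},{"translation":[0,0.3,0],"roll":0,"fingers":1},{"translation":[0,0.3,0],"roll":0,"fingers":1},{"translation":[0,0.3,0],"roll":0,"fingers":1}])

```text
clock: 15.4
eef_pos: [0.4888, -0.1379, 0.2145]
tool_rot: [0.65, 0.76, -0.001, -0.001]
ft_force: [-4.8, -1.1, 0.2]
grip_width: 0.0348
```

```bash
python3 -c "
from h import *
rad()"
```

```text
t 15.4 p [ 0.4888 -0.1379  0.2145] yaw 98.9 tilt 0.22 F [-4.8  -1.14  0.21] w 0.0348 j6 -0.43
radius 0.0546 lat -0.0006 Fpush 4.92 Flat -0.38 Fz 0.21 T [-0.33   1.142 -0.106]
```

Contact at about 4.9 N. I press further, reading as I go.

Call:
play_rows(motion=[{"translation":[0,0.1,0],"roll":0,"fingers":1},{"translation":[0,0.2,0],"roll":0,"fingers":1},{"translation":[0,0.25,0],"roll":0,"fingers":1},{"translation":[0,0.25,0],"roll":0,"fingers":1}])

```text
clock: 15.73
eef_pos: [0.4896, -0.1378, 0.2142]
tool_rot: [0.65, 0.76, -0.003, -0.002]
ft_force: [-9.3, -2.6, 3.0]
grip_width: 0.035
```

```bash
python3 -c "
from h import *
rad()"
```

```text
t 15.73 p [ 0.4896 -0.1378  0.2142] yaw 98.9 tilt 0.44 F [-9.31 -2.57  3.01] w 0.035 j6 -0.43
radius 0.0539 lat -0.0006 Fpush 9.6 Flat -1.09 Fz 3.01 T [-0.495  2.082 -0.087]
```

Call:
play_rows(motion=[{"translation":[0,0.1,0],"roll":0,"fingers":1},{"translation":[0,0.13,0],"roll":0,"fingers":1},{"translation":[0,0.13,0],"roll":0,"fingers":1},{"translation":[0,0.13,0],"roll":0,"fingers":1},{"translation":[0,0.13,0],"roll":0,"fingers":1},{"translation":[0,0.13,0],"roll":0,"fingers":1},{"translation":[0,0.13,0],"roll":0,"fingers":1},{"translation":[0,0.13,0],"roll":0,"fingers":1},{"translation":[0,0.13,0],"roll":0,"fingers":1},{"translation":[0,0.13,0],"roll":0,"fingers":1}])

```text
clock: 16.57
eef_pos: [0.4899, -0.1378, 0.2141]
tool_rot: [0.65, 0.76, -0.004, -0.003]
ft_force: [-11.6, -2.6, 3.4]
grip_width: 0.0348
```

```bash
python3 -c "
from h import *
rad()"
```

```text
t 16.57 p [ 0.4899 -0.1378  0.2141] yaw 98.9 tilt 0.54 F [-11.58  -2.56   3.43] w 0.0348 j6 -0.43
radius 0.0535 lat -0.0006 Fpush 11.84 Flat -0.72 Fz 3.43 T [-0.601  2.573 -0.086]
```

Held at 11.8 N for about 0.8 s. Easing off, and backing clear of the collar.

Call:
play_rows(motion=[{"translation":[0,-0.15,0],"roll":0,"fingers":1},{"translation":[0,-0.3,0],"roll":0,"fingers":1},{"translation":[0,-0.5,0],"roll":0,"fingers":1},{"translation":[0,-0.8,0],"roll":0,"fingers":1},{"translation":[0,-1.2,0],"roll":0,"fingers":1},{"translation":[0,-1.6,0],"roll":0,"fingers":1},{"translation":[0,-1.9,0],"roll":0,"fingers":1},{"translation":[0,-1.9,0.2],"roll":0,"fingers":1},{"translation":[0,-1.9,0.4],"roll":0,"fingers":1},{"translation":[0,-1.9,0.5],"roll":0,"fingers":1},{"translation":[0,-1.9,0.5],"roll":0,"fingers":1},{"translation":[0,-1.9,0.5],"roll":0,"fingers":1}])

```text
clock: 17.57
eef_pos: [0.4756, -0.1399, 0.2096]
tool_rot: [0.649, 0.76, -0.0, -0.0]
ft_force: [1.4, -0.1, -1.0]
grip_width: 0.0355
```

```bash
python3 -c "
from h import *
rad()"
```

```text
t 17.57 p [ 0.4756 -0.1399  0.2096] yaw 99.0 tilt 0.01 F [ 1.37 -0.08 -0.95] w 0.0355 j6 -0.44
radius 0.068 lat -0.0005 Fpush -1.34 Flat -0.29 Fz -0.95 T [0.011 0.008 0.004]
```

Call:
play_rows(motion=[{"translation":[0,0,0.1],"roll":0,"fingers":1},{"translation":[0,0,0.2],"roll":0,"fingers":1},{"translation":[0,0,0.25],"roll":0,"fingers":1},{"translation":[0,0,0.25],"roll":0,"fingers":1}])

```text
clock: 17.9
eef_pos: [0.4754, -0.1399, 0.2071]
tool_rot: [0.649, 0.76, -0.0, -0.0]
ft_force: [-0.2, -0.8, -1.2]
grip_width: 0.035
```

```bash
python3 -c "
from h import *
rad()"
```

```text
t 17.9 p [ 0.4754 -0.1399  0.2071] yaw 99.0 tilt 0.02 F [-0.21 -0.76 -1.23] w 0.035 j6 -0.44
radius 0.0682 lat -0.0005 Fpush 0.33 Flat -0.72 Fz -1.23 T [-0.015  0.047  0.021]
```

Call:
play_rows(motion=[{"translation":[0,0,0.1],"roll":0,"fingers":1},{"translation":[0,0,0.15],"roll":0,"fingers":1},{"translation":[0,0,0.2],"roll":0,"fingers":1},{"translation":[0,0,0.2],"roll":0,"fingers":1}])

```text
clock: 18.23
eef_pos: [0.4757, -0.14, 0.2064]
tool_rot: [0.65, 0.76, 0.0, 0.001]
ft_force: [-3.2, 0.7, 5.1]
grip_width: 0.0349
```

```bash
python3 -c "
from h import *
rad()"
```

```text
t 18.23 p [ 0.4757 -0.14    0.2064] yaw 99.0 tilt 0.07 F [-3.21  0.67  5.13] w 0.0349 j6 -0.44
radius 0.068 lat -0.0006 Fpush 3.06 Flat 1.16 Fz 5.13 T [0.172 0.487 0.035]
```

The eye rests on the peg (Fz +5 N). I unload, open and lift away.

Call:
play_rows(motion=[{"translation":[0,0,-0.15],"roll":0,"fingers":1},{"translation":[0,0,-0.15],"roll":0,"fingers":1},{"translation":[0,0,-0.15],"roll":0,"fingers":0.15},{"translation":[0,0,-0.15],"roll":0,"fingers":0.1},{"translation":[0,0,-0.15],"roll":0,"fingers":0.0},{"translation":[0,0,-0.15],"roll":0,"fingers":-0.15},{"translation":[0,0,-0.15],"roll":0,"fingers":-0.2},{"translation":[0,0,-0.15],"roll":0,"fingers":-0.2},{"translation":[0,0,-0.15],"roll":0,"fingers":-0.2}])

```text
clock: 18.98
eef_pos: [0.4755, -0.14, 0.2068]
tool_rot: [0.65, 0.76, -0.0, -0.0]
ft_force: [0.8, -0.5, 0.4]
grip_width: 0.0513
```

```bash
python3 -c "
from h import *
rad()"
```

```text
t 18.98 p [ 0.4755 -0.14    0.2068] yaw 99.0 tilt 0.0 F [ 0.83 -0.45  0.37] w 0.0513 j6 -0.44
radius 0.0681 lat -0.0005 Fpush -0.75 Flat -0.58 Fz 0.37 T [-0.013  0.018 -0.033]
```

Call:
play_rows(motion=[{"translation":[0,0,-0.5],"roll":0,"fingers":-0.2},{"translation":[0,0,-1.2],"roll":0,"fingers":-0.2},{"translation":[0,0,-2.2],"roll":0,"fingers":-0.2},{"translation":[0,0,-3.5],"roll":0,"fingers":-0.2},{"translation":[0,0,-5.5],"roll":0,"fingers":-0.2},{"translation":[0,0,-8],"roll":0,"fingers":-0.2},{"translation":[0,0,-10],"roll":0,"fingers":-0.2},{"translation":[0,-3,-10],"roll":0,"fingers":-0.2},{"translation":[0,-6,-10],"roll":0,"fingers":-0.2},{"translation":[2,-9,-10],"roll":0,"fingers":-0.2},{"translation":[5,-11,-10],"roll":0,"fingers":-0.2},{"translation":[8,-13,-10],"roll":0,"fingers":-0.2},{"translation":[12,-14,-10],"roll":0,"fingers":-0.2},{"translation":[15,-14,-10],"roll":0,"fingers":-0.2},{"translation":[18,-14,-10],"roll":0,"fingers":-0.2},{"translation":[18,-14,-10],"roll":0,"fingers":-0.2},{"translation":[18,-14,-10],"roll":0,"fingers":-0.2},{"translation":[18,-14,-10],"roll":0,"fingers":-0.2}])

```text
clock: 20.48
eef_pos: [0.3094, 0.0159, 0.3076]
tool_rot: [0.649, 0.761, 0.0, 0.001]
ft_force: [-0.1, -0.9, -0.5]
grip_width: 0.0509
```

```bash
python3 -c "
from h import *
rad()
snap('top','pics/t9.png'); snap('side','pics/s9.png')
a=np.load('pics/t9.npz')['im'][110:240,130:340]; b=np.load('pics/s9.npz')['im'][120:250,130:300]
a=cv2.resize(a,(798,494))[:300,380:]; b=cv2.resize(b,None,fx=2.3,fy=2.3,interpolation=cv2.INTER_CUBIC)[:300]
cv2.imwrite('pics/z9.png',np.hstack([a,b])[:,:800]); print(a.shape,b.shape)
a=cv2.resize(np.load('pics/t9.npz')['im'][110:215,240:345],(420,420),interpolation=cv2.INTER_CUBIC)
b=cv2.resize(np.load('pics/s9.npz')['im'][140:245,150:245],(380,420),interpolation=cv2.INTER_CUBIC)
cv2.imwrite('pics/z9.png',np.hstack([a,b]))"
```

```text
t 20.48 p [0.3094 0.0159 0.3076] yaw 99.0 tilt 0.1 F [-0.12 -0.88 -0.47] w 0.0509 j6 -0.11
radius 0.2078 lat 0.1794 Fpush 0.25 Flat -0.85 Fz -0.47 T [0.    0.009 0.022]Traceback (most recent call last):
  File "<string>", line 7, in <module>
    cv2.imwrite('pics/z9.png',np.hstack([a,b])[:,:800]); print(a.shape,b.shape)
                              ~~~~~~~~~^^^^^^^
    return _nx.concatenate(arrs, 1, dtype=dtype, casting=casting)
           ~~~~~~~~~~~~~~~^^^^^^^^^^^^^^^^^^^^^^^^^^^^^^^^^^^^^^^
ValueError: all the input array dimensions except for the concatenation axis must match exactly, but along dimension 0, the array at index 0 has size 300 and the array at index 1 has size 299
```

```bash
python3 -c "
from h import *
a=cv2.resize(np.load('pics/t9.npz')['im'][110:215,240:345],(420,420),interpolation=cv2.INTER_CUBIC)
b=cv2.resize(np.load('pics/s9.npz')['im'][140:245,150:245],(380,420),interpolation=cv2.INTER_CUBIC)
cv2.imwrite('pics/z9.png',np.hstack([a,b]))"
```

```text
(no output)
```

View pics/z9.png

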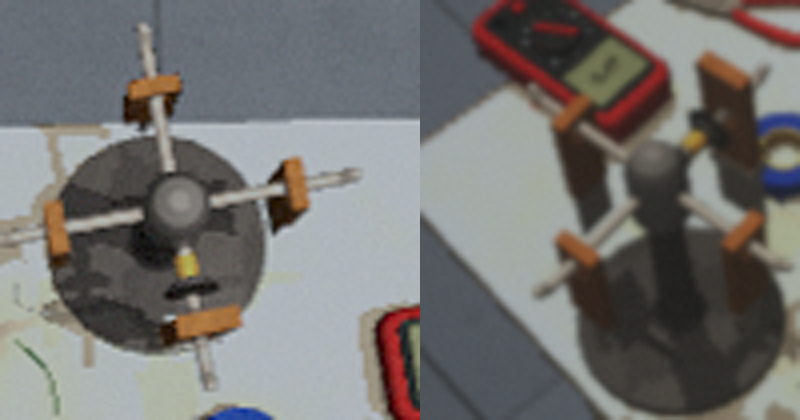

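The scraper hangs on the front peg at (205,322) in the left half, clear of the collar at (192,288). Next I check the peg angle numerically and hand in.

```bash
python3 -c "
from h import *
t=np.load('pics/t9.npz'); f=lambda u,v:onplane(t,240+u/4,110+v/4,.197)[:2]
B,E,R=f(144,28),f(208,384),f(356,174); a=lambda d:np.degrees(np.arctan2(d[1],d[0]))
print(a(E-B),a(R-C)-90)
d=np.abs(t['im'].astype(int)-np.load('pics/top0.npz')['im'].astype(int)).sum(2)>90
n,l,s,c=cv2.connectedComponentsWithStats(d.astype(np.uint8)); print(s[(s[:,4]>25)])"
```

```text
-171.30014653440492 -170.71033186128005
[[     0      0    512    384 175502]
 [   266    120     19     33    217]
 [   287    124     16     30    197]
 [   241    141     35     36    343]
 [   220    146     29     15    166]
 [   299    149     31     28    229]
 [   292    157     12     14     77]
 [   217    162     31     15    219]
 [   258    169     43     39    412]
 [   283    170     10      9     43]
 [   238    173     14     26     89]
 [   307    174     20      9     39]
 [   281    181     14      6     48]
 [    94    201     76    183   3897]
 [   153    221     25      8     88]
 [   151    258    227    126  10307]
 [   214    287      6     17     62]
 [   165    291     47     16    511]
 [   147    293      5     15     60]
 [   165    306     48     41   1195]
 [   430    332     82     52   2278]
 [   164    356      7     27     74]
 [   494    358     18     26    372]]
```

Call:
play_rows(motion=[{"translation":[0,0,0],"roll":0,"fingers":-0.2},{"translation":[0,0,0],"roll":0,"fingers":-0.2},{"translation":[0,0,0],"roll":0,"fingers":-0.2},{"translation":[0,0,0],"roll":0,"fingers":-0.2},{"translation":[0,0,0],"roll":0,"fingers":-0.2},{"translation":[0,0,0],"roll":0,"fingers":-0.2}])

```text
clock: 21.08
eef_pos: [0.3091, 0.0158, 0.3067]
tool_rot: [0.65, 0.76, -0.0, -0.0]
ft_force: [-0.1, -0.4, -0.1]
grip_width: 0.051
```

```bash
python3 -c "
from h import *
print(bot.job_done()); st()"
```

```text
the job is handed in; nothing more can be done
None
the job is handed in; nothing more can be done
```

The scraper now hangs on the empty peg, which points to the front over the bright mark; I handed the job in at about 21 s.

- **Carousel:** I turned it about 55° with the open jaws straddling the empty peg. The last check put the peg at -171°, and the mark at -171° to -171.5°, so they agree to about 1°.
- **Press:** I pulled the scraper straight up out of the stand, put its eye over the peg and met the collar by feel. I pressed it to 11.8 N, held it for about 0.8 s, then backed off about 14 mm.
- **Hanging:** I lowered it onto the peg with about 5 N of contact, unloaded, opened the jaws and lifted away. The last picture shows it hanging clear of the collar. The wrist reads about 0 N, so the robot touches nothing.
- **Other things:** The last picture shows no sign of a bystander or the blue look-alike having moved. That check was coarse: a difference of the top views also flagged patches around the arm, which I took to be the arm and its shadow and did not look into. The largest force I read in any move was about 12 N.
- **Small disagreement:** The hanging scraper is turned about 3° on the peg, which the eye's play allows. I left it like that.

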